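# Hang the lift-off door on the bench cabinet

### The job

The little cabinet's lift-off door is stored on its bottom edge, half under the low shelf with only its hinge end in reach. Draw it out, stand it upright on the open bench clear of the shelf and let go, then take it afresh by the middle of its top edge, since at the hinge end the tall post would be in the gripper's way. Lower both hinge sockets together onto the cabinet's two upright pintles, all the way home before you let go, then swing the door shut against the cabinet front; don't knock the door over or push the carburettor and oil can on the shelf about.

Things in the scene. Friction and masses are not known exactly. Their poses are not given: they have to be found in the camera images.
- door_centre (a point): centre of the loose sheet-metal pan door: a slab 140 long (own x, from hinge end to free end) x 28 thick (y) x 120 tall (z up), about 0.3 kg, standing on its bottom edge on the bench; this point is 60 mm above that edge. Its -y face (lock plate, vents) is the outside. Two hinge sockets stick out of its hinge end, their common upright axis at x = -86 mm on the mid-plane
- door_free_end (a point): middle of the door's free end face, 70 mm from the door's centre, half-way up; at the start it is under the shelf
- lower_socket (a point): centre of the bottom mouth of the lower hinge socket, 12 mm above the door's bottom edge: an upright tube open at both ends, 22 outside, 12 bore, 20 tall
- upper_socket (a point): the same for the upper hinge socket, alike and on the same axis, 87 mm above the door's bottom edge
- lower_pintle (a point): foot of the fixed cabinet's lower pintle: upright pin 9 across, 14 tall, top 5 mm tapered, on a bracket 7 thick, 19 wide. The point is the bracket's top, 42 mm above the bench, where the lower socket comes to rest (door's bottom edge then 30, top edge 150 above the bench). Cabinet axes: z up, front looks to +y, doorway runs to -x: the shut door points along -x, outside to +y
- upper_pintle (a point): foot of the upper pintle, alike, 75 mm above the lower on the same axis, 117 mm above the bench. The lower socket cannot pass down through this bracket: bring the door in from the front with its bottom edge 48 to 70 mm above the bench, then lower it. The hung door turns freely on the pintles and stays where left
- cabinet_roof (a point): middle of the top front edge of the cabinet (185 wide, 150 deep, 165 high), on its front face, which lies 15 mm behind (-y of) the hinge axis; the shut door's back all but touches this face. Cabinet axes as above
- post_top (a point): top of the 22 mm square post, 225 mm above the bench, that stands 26 mm behind (-y of) the pintles, at the hinge side of the cabinet
- shelf_edge (a point): middle of the top front edge of the fixed plywood shelf, 154 mm above the bench. Board 12 thick (22 mm over the door's top), 320 along its x, running 250 to its +y; -y points out to the open bench. Four 20 mm posts at its corners (x = +-148 mm). Carburettor and oil can stand on it, 100 mm or more in from the edge
- carburettor_centre (a point): bystander: aluminium carburettor body about 70 x 65 x 112 high, standing on the shelf; centre
- oil_can_centre (a point): bystander: plain metal oil can 60 across, 80 high, on the shelf; centre
Not all that is in view belongs to the job. Leave any green or red look-alike of the part that bears door_centre alone.

How it is judged:
By the outcome, as a careful person would: the job done as asked, in the order asked, and still so for the second after the job is handed in, with the robot touching nothing.
It also fails if it takes over 67 s, if anything falls off the work surface, if the arm or the gripper's body presses on something with over 40 N, if the wrist force passes 120 N, or if a joint passes its speed limit or range.

### The arm

A 7-joint arm with a two-finger parallel gripper is mounted at the origin on the work surface. World frame = base frame: x ahead of the robot, y to its left, z up, the work surface at z = 0. Lengths are in m, angles in rad, forces in N, time in s.
With the tool pointing down it reaches from about 0.4 to 0.85 m from the base axis. Payload 10.4 kg.
Tool frame: the origin (TCP) lies on the mounting face of the last link; the fingertips stand r.tips_ahead ahead of it and the grasp point (between the pads) lies 164 mm ahead of it (r.tips_ahead is the distance from the TCP to the fingertips, in m); z points along the fingers, y is the line along which they close (so a half turn about z gives the same grasp; the last joint's range is limited). The gripper opens to 87 mm and grips with 3 to 60 N. Pads are 19 mm wide; open, the fingers measure 117 mm over their backs; the gripper's body (75 mm by 190 mm) begins 51 mm behind the grasp point.
Start: joints at [1.277, 0.332, -0.065, 1.46, 0.022, 1.35, -0.088], TCP at [0.167, -0.602, 0.405] pointing down, gripper open.
Joint ranges: [-2.6, 2.6], [-0.5, 2.12], [-1.47, 1.34], [0.16, 2.42], [-1.27, 4.41], [0.06, 2.06], [-2.6, 2.6]. Speed limits (rad/s): [2.22, 2.22, 2.79, 2.79, 3.14, 3.14, 3.14].

### API

Orientations are given as a unit quaternion [x, y, z, w].
In Python, from bench import telemetry, imaging, job, r gives the robot as it stands.
- The arm moves only by the tool move_arm, never from a script. Its argument "steps" is a list of rows, each an object of numbers: "dx", "dy", "dz": the shift along the tool's x, y, z in cm; "spin": the turn about the tool's z in rad. In form: [{"dx": .., "dy": .., "dz": .., "spin": ..}, ...]. A call has 1 to 12 rows; each row shifts and turns the commanded pose from where the row before left it, along the tool's axes as they then stand; what a row does not reach is not made up. A row lasts 1/10 s, in which the tool goes at most 50 mm and 8.59 degrees, less where a joint would pass 70% of its speed; a pose out of reach is approached as far as the arm can. A call with a gripper value outside its range is refused whole. "claw" is the finger opening in cm, from 0 to 8.7, set as the call begins (left out, the last holds). The fingers move at their own pace and stop on an object; "squeeze" is the grip in N (left out, the last holds). Time passes only in rows, so rows that do not move let the fingers close. It gives the time, the measured TCP pose, the force, the opening and the grip force at its end, in the units of the state.
- telemetry.read_state(): the state, without advancing time (a new reading comes with each control period).
- imaging.camera(name): name is "side" or "top" or "wrist"; returns a dict with "img" (480x640x3 uint8, red, green, blue), "camera_matrix" (3x3 intrinsics, pixels), "D" ([k1, k2, p1, p2, k3] as OpenCV has them; the pictures are not rectified), "R" (3x3) and "t" (3): a world point X has camera coordinates R X + t. Camera axes: x right, y down, z forward; pixel columns grow to the right and rows downward; lengths in m; the calibration is good to about 2 mm. A picture is of the moment at which its call begins. There is no depth.
- job.close_job(): hands the job in; it is judged then, once.
The state is a dict: "time": time; "joint_positions": joint angles; "joint_vel": joint speeds; "joint_torque": joint torques, N m; "ee_pos": TCP position; "eef_rot": TCP orientation; "ft_force": force on the tool from outside, world axes, zero at the start; "torque": the same for the moment, N m; "width": finger opening in m; "grip_force": force on a finger pad.
Only numpy, scipy, OpenCV 4.12 (cv2) and the standard library are available. Lean on these libraries where they do the work, as an engineer would, in place of code of your own. Each camera call takes 0.05 s, during which the arm holds its last target. There are 200 camera calls.

## Working session

There is one attempt and no reset: what is moved stays moved. The work goes in short steps, Python scripts to look and compute and a tool call to move; the robot and the scene stay as the last step left them, time stands still between calls to the robot, and variables do not carry over. Pictures are saved under pics/ and viewed, at most 10 in all, crops included, and the job is handed in when it is done.

Besides the shell and the picture viewer there is one more tool, called after "Emit:" by a JSON object that holds its "op" and its "data". move_arm: Moves the arm, as the interface text tells. Its arguments: {"type":"object","properties":{"steps":{"type":"array","items":{"type":"object","properties":{"dx":{"type":"number"},"dy":{"type":"number"},"dz":{"type":"number"},"spin":{"type":"number"}}}},"claw":{"type":"number"},"squeeze":{"type":"number"}},"required":["steps"]}

```bash
ls; mkdir -p pics
python3 - <<'E'
from bench import telemetry, imaging, job, r
import cv2,pickle
s=telemetry.read_state();print({k:s[k] for k in('time','ee_pos','eef_rot','width')},r.tips_ahead)
d={}
for n in('side','top','wrist'):
    c=imaging.camera(n);d[n]=c;cv2.imwrite(f'pics/{n}0.png',c['img'][:,:,::-1])
    print(n,c['R'].round(3).tolist(),c['t'].round(3).tolist(),c['D'],c['camera_matrix'].round(1).tolist())
pickle.dump(d,open('c0.pkl','wb'))
E
```

```text
pics
{'time': 0.0, 'ee_pos': array([ 0.16714952, -0.60209748,  0.40394898]), 'eef_rot': array([ 9.90848435e-01,  1.34977314e-01, -1.40455897e-04, -6.96172169e-04]), 'width': 0.08714865373869478} 0.1822
side [[-0.825, -0.565, 0.005], [-0.331, 0.477, -0.814], [0.457, -0.673, -0.581]] [0.436, 0.205, 1.181] [-0.15669119  0.          0.          0.          0.        ] [[567.4, 0.0, 324.2], [0.0, 567.4, 238.6], [0.0, 0.0, 1.0]]
top [[0.011, -1.0, 0.004], [-0.996, -0.012, -0.087], [0.087, -0.003, -0.996]] [0.133, 0.445, 1.286] [-0.10100155  0.          0.          0.          0.        ] [[492.4, 0.0, 319.8], [0.0, 492.4, 238.9], [0.0, 0.0, 1.0]]
wrist [[0.268, -0.963, -0.001], [-0.934, -0.26, 0.243], [-0.234, -0.064, -0.97]] [-0.624, -0.03, 0.389] [0.00603956 0.         0.         0.         0.        ] [[371.5, 0.0, 320.1], [0.0, 371.5, 240.9], [0.0, 0.0, 1.0]]
```

View pics/side0.png

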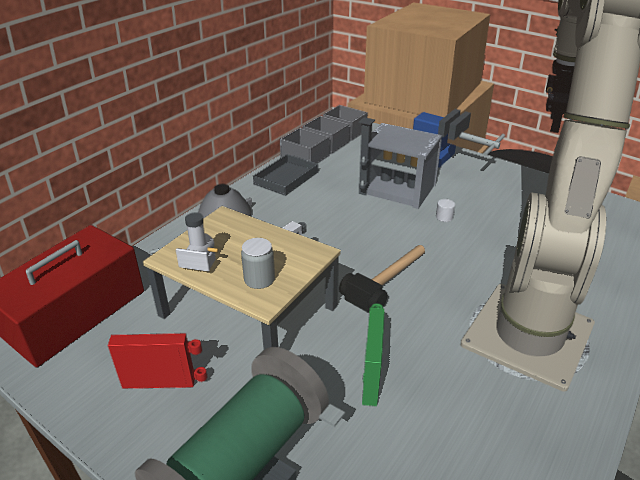

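View pics/top0.png

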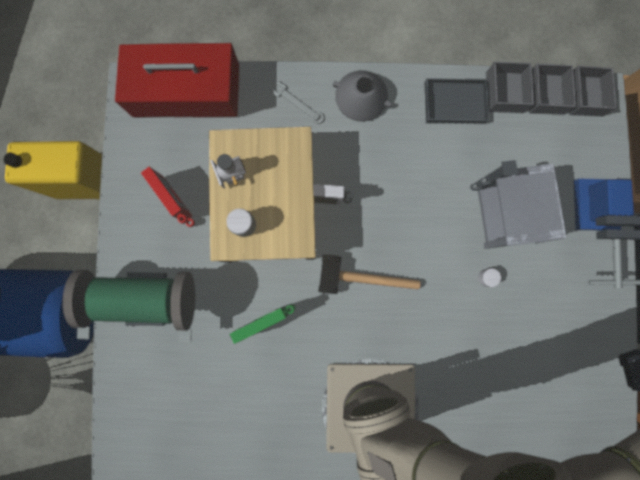

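Side and top views: the shelf is at top (262,195), and the grey door's hinge end sticks out at top (335,192) and side (293,228). The cabinet is at top (525,205) and side (400,165). There are three door-like parts: red at top (168,195), green at top (262,324) and grey at top (335,192). Only the grey one is half under the shelf with its hinge end out, so it is the one meant. I'll confirm in an enlarged composite.

```bash
cat > h.py <<'E'
import numpy as np,cv2,pickle
from scipy.spatial.transform import Rotation as Ro
def ray(c,uv):
    p=cv2.undistortPoints(np.array([[uv]],float),c['camera_matrix'],c['D'])[0,0]
    R,t=np.array(c['R']),np.array(c['t']);return -R.T@t,R.T@np.array([p[0],p[1],1.])
def onz(c,uv,z):
    o,d=ray(c,uv);return o+d*(z-o[2])/d[2]
def two(c1,u1,c2,u2):
    o1,d1=ray(c1,u1);o2,d2=ray(c2,u2);s=np.linalg.lstsq(np.c_[d1,-d2],o2-o1,rcond=None)[0]
    a=o1+s[0]*d1;b=o2+s[1]*d2;return (a+b)/2,np.linalg.norm(a-b)
def proj(c,X):
    return cv2.projectPoints(np.array(X,float).reshape(-1,3),cv2.Rodrigues(np.array(c['R']))[0],np.array(c['t']),c['camera_matrix'],c['D'])[0][:,0]
def crop(c,x,y,w,h,k): return cv2.resize(c['img'][y:y+h,x:x+w,::-1],None,fx=k,fy=k,interpolation=cv2.INTER_CUBIC)
E
python3 - <<'E'
from h import *
d=pickle.load(open('c0.pkl','rb'));t,s=d['top'],d['side']
a=np.vstack([np.hstack([crop(t,300,160,80,60,5),crop(s,260,200,80,60,5)]),np.hstack([crop(t,465,150,100,75,4),crop(s,350,110,100,75,4)])])
cv2.imwrite('pics/z0.png',a)
E
```

```text
(no output)
```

View pics/z0.png

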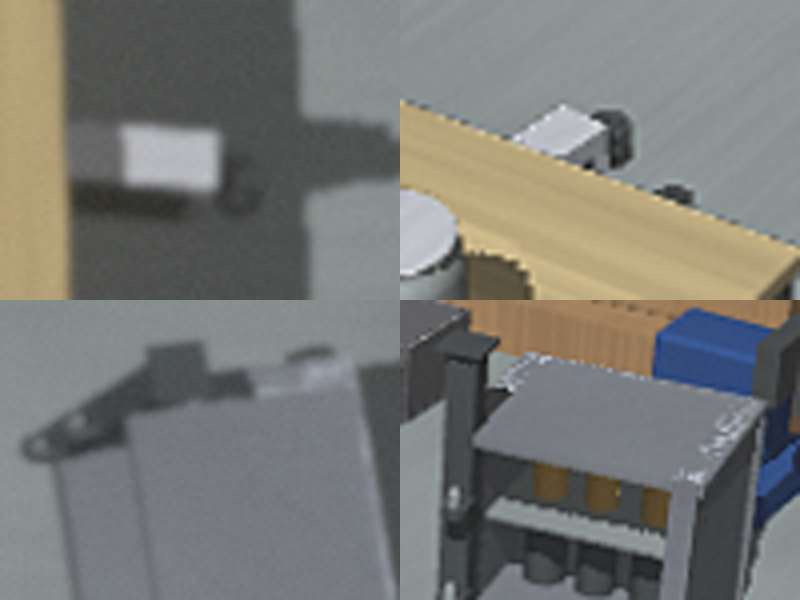

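View pics/wrist0.png

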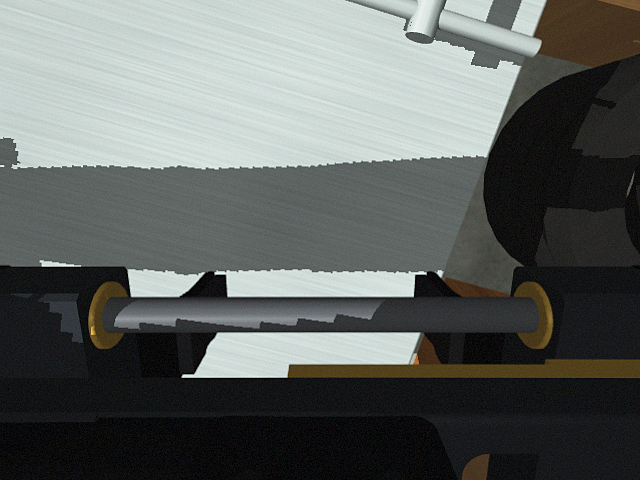

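The composite confirms it. The grey door's top face spans top px (313..344, 185..198), with dark sockets at about (348,196). The pintles are at top (484.5,180.5) and (475,186), and at side (364,158) and (362,183). The post top is at top (509,166).

Run:
```python
from h import *
d=pickle.load(open('c0.pkl','rb'));t,s=d['top'],d['side']
np.set_printoptions(precision=4,suppress=True)
T=lambda x,y:(300+x/5,160+y/5); S=lambda x,y:(260+x/5,200+y/5)
T2=lambda x,y:(465+x/4,150+(y-300)/4); S2=lambda x,y:(350+(x-400)/4,110+(y-300)/4)
print('door hinge-end top corner far', two(t,T(219,130),s,S(163,106)))   # placeholder guesses
print('near', two(t,T(219,190),s,S(206,127)))
for n,q in(('far',T(219,130)),('near',T(219,190)),('farL',T(120,125)),('nearL',T(120,185))):print(n,onz(t,q,.12))
for n,q in(('far',S(163,106)),('near',S(206,127))):print('side',n,onz(s,q,.12))
print('upper socket', onz(t,T(242,195),.107), two(t,T(242,195),s,S(622-400+0,135)))
print('shelf edge',onz(t,T(65,0),.154),onz(t,T(70,300),.154))
print('upP',two(t,T2(78,422),s,S2(456,490)),onz(t,T2(78,422),.131))
print('loP',two(t,T2(40,445),s,S2(448,592)),onz(t,T2(40,445),.056))
print('post',onz(t,T2(178,365),.225))
print('roof corners',onz(t,T2(130,420),.165),two(t,T2(130,420),s,S2(475,443)))
print('roof near front', onz(s,S2(700,482),.165), onz(t,(484+4,247),.165))
```

```text
door hinge-end top corner far (array([0.5658, 0.0793, 0.1183]), np.float64(0.003402616017331136))
near (array([0.5377, 0.0802, 0.1176]), np.float64(0.0009068558669541386))
far [0.567  0.0803 0.12  ]
near [0.5369 0.0801 0.12  ]
farL [0.5689 0.1293 0.12  ]
nearL [0.5388 0.129  0.12  ]
side far [0.5627 0.0807 0.12  ]
side near [0.536  0.0833 0.12  ]
upper socket [0.5368 0.068  0.107 ] (array([0.5374, 0.0683, 0.1065]), np.float64(0.0011874163302142398))
shelf edge [0.6232 0.1568 0.154 ] [0.4771 0.1526 0.154 ]
upP (array([ 0.5832, -0.2701,  0.1305]), np.float64(0.0029917240831989125)) [ 0.5844 -0.2692  0.131 ]
loP (array([ 0.5857, -0.272 ,  0.0479]), np.float64(0.00107830454074467)) [ 0.5845 -0.2691  0.056 ]
post [ 0.599  -0.2969  0.225 ]
roof corners [ 0.579  -0.2898  0.165 ] (array([ 0.5807, -0.2923,  0.158 ]), np.float64(0.0003670006056934586))
roof near front [ 0.4225 -0.3172  0.165 ] [ 0.4164 -0.2625  0.165 ]
```

Emit:
{"op": "move_arm", "data": {"steps": [{"spin":-0.14,"dz":-0.8},{"spin":-0.14,"dz":-0.8},{"spin":-0.14,"dz":-0.8},{"spin":-0.14,"dz":-0.8},{"spin":-0.14,"dz":-0.8},{"spin":-0.14,"dz":-0.8},{"spin":-0.14,"dz":-0.8},{"spin":-0.14,"dz":-0.8},{"spin":-0.14,"dz":-0.8}], "claw": 8.7, "squeeze": 60}}

```text
$.steps[0]: bad value
```

Emit:
{"op": "move_arm", "data": {"steps": [{"dx":3.5,"dy":1.8},{"dx":3.5,"dy":1.8},{"dx":3.5,"dy":1.8},{"dx":3.5,"dy":1.8},{"dx":3.5,"dy":1.8},{"dx":3.5,"dy":1.8},{"dx":3.5,"dy":1.8},{"dx":3.5,"dy":1.8},{"dx":3.5,"dy":1.8},{"dx":3.5,"dy":1.8},{"dx":3.5,"dy":1.8},{"dx":3.5,"dy":1.8}]}}

```text
$.steps[0]: bad value
```

```bash
cat >> h.py <<'E'
def go(P,a=None):
    "deltas (cm, tool axes) to bring grasp point to P, and spin to bring tool x to world angle a deg"
    from bench import telemetry
    s=telemetry.read_state();R=Ro.from_quat(s['eef_rot']).as_matrix();g=s['ee_pos']+.164*R[:,2]
    an=np.degrees(np.arctan2(R[1,0],R[0,0]))
    print('t',round(s['time'],2),'grasp',g.round(4),'yaw',an.round(2),'w',round(s['width'],4),'F',np.round(s['ft_force'],1),'j7',round(s['joint_positions'][6],2))
    if P is not None: print('d cm',(R.T@(np.array(P)-g)*100).round(2),'spin',None if a is None else np.radians(an-a).round(3))
E
python3 -c "
from h import *
go([.552,.1,.25],87.8)"
```

```text
t 0.15 grasp [ 0.1671 -0.602   0.2401] yaw 15.51 w 0.0868 F [-0.3  0.2 -0.2] j7 -0.09
d cm [ 55.86 -57.35  -0.92] spin -1.262
```

Emit:
{"op": "move_arm", "data": {"steps": [{"dx":0,"dy":0,"dz":-0.8,"spin":-0.14},{"dx":0,"dy":0,"dz":-0.8,"spin":-0.14},{"dx":0,"dy":0,"dz":-0.8,"spin":-0.14},{"dx":0,"dy":0,"dz":-0.8,"spin":-0.14},{"dx":0,"dy":0,"dz":-0.8,"spin":-0.14},{"dx":0,"dy":0,"dz":-0.8,"spin":-0.14},{"dx":0,"dy":0,"dz":-0.8,"spin":-0.14},{"dx":0,"dy":0,"dz":-0.8,"spin":-0.14},{"dx":0,"dy":0,"dz":-0.8,"spin":-0.14}], "claw": 8.7, "squeeze": 60}}

```text
time: 1.05
ee_pos: [0.1672, -0.6022, 0.4767]
eef_rot: [0.719, 0.695, 0.0, -0.0]
ft_force: [0.5, -0.3, 0.1]
width: 0.0871
grip_force: 0.0
```

Emit:
{"op": "move_arm", "data": {"steps": [{"dx":3.5,"dy":1.8,"dz":0,"spin":0},{"dx":3.5,"dy":1.8,"dz":0,"spin":0},{"dx":3.5,"dy":1.8,"dz":0,"spin":0},{"dx":3.5,"dy":1.8,"dz":0,"spin":0},{"dx":3.5,"dy":1.8,"dz":0,"spin":0},{"dx":3.5,"dy":1.8,"dz":0,"spin":0},{"dx":3.5,"dy":1.8,"dz":0,"spin":0},{"dx":3.5,"dy":1.8,"dz":0,"spin":0},{"dx":3.5,"dy":1.8,"dz":0,"spin":0},{"dx":3.5,"dy":1.8,"dz":0,"spin":0},{"dx":3.5,"dy":1.8,"dz":0,"spin":0},{"dx":3.5,"dy":1.8,"dz":0,"spin":0}]}}

```text
time: 2.25
ee_pos: [0.4002, -0.1896, 0.4767]
eef_rot: [0.721, 0.693, -0.0, 0.0]
ft_force: [0.3, -0.6, -0.1]
width: 0.0867
grip_force: 0.0
```

Run:
```python
from h import *
from bench import imaging
go([.552,.1,.25],87.8)
c=imaging.camera('wrist');pickle.dump(c,open('w1.pkl','wb'))
R=Ro.from_quat([0.719, 0.695, 0,0]).as_matrix()
print(-c['R'].T@c['t'], proj(c,[[.552,.064,.107],[.5664,.08,.12],[.538,.08,.12],[.5855,-.27,.131],[.5855,-.27,.056]]))
cv2.imwrite('pics/w1.png',c['img'][:,:,::-1])
```

```text
t 2.25 grasp [ 0.4002 -0.1897  0.3127] yaw 87.7 w 0.0867 F [ 0.3 -0.6 -0.1] j7 0.36
d cm [29.55 14.    6.26] spin -0.002
[ 0.40237378 -0.12334388  0.4562169 ] [[ 502.44147892 -108.12697483]
 [ 532.5316676  -147.44361575]
 [ 493.58489995 -145.29564114]
 [ 521.42093841  300.5933967 ]
 [ 486.63433531  274.19159097]]
```

View pics/w1.png

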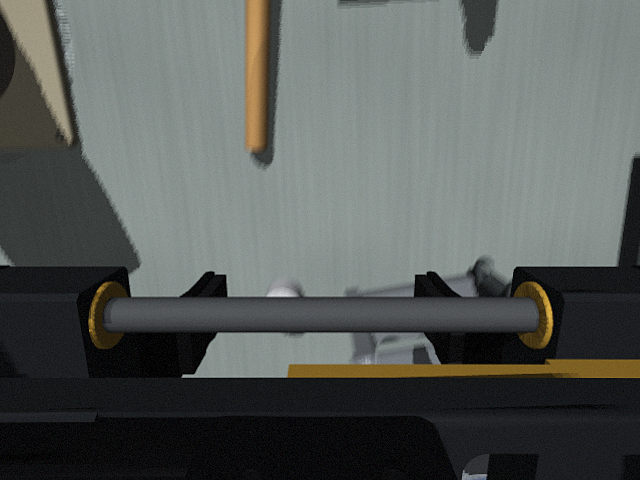

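The wrist view at the halfway point shows the hammer handle at (257,75) and the cabinet front with its pintle at (490,270). The camera sits on the tool's +x side. I'll go on above the hinge end.

Emit:
{"op": "move_arm", "data": {"steps": [{"dx":3,"dy":1.4,"dz":0,"spin":0},{"dx":3,"dy":1.4,"dz":0,"spin":0},{"dx":3,"dy":1.4,"dz":0,"spin":0},{"dx":3,"dy":1.4,"dz":0,"spin":0},{"dx":3,"dy":1.4,"dz":0,"spin":0},{"dx":3,"dy":1.4,"dz":0,"spin":0},{"dx":3,"dy":1.4,"dz":0,"spin":0},{"dx":2,"dy":1.4,"dz":0,"spin":0},{"dx":0,"dy":1.4,"dz":0,"spin":0},{"dx":0,"dy":1.4,"dz":0,"spin":0},{"dx":0,"dy":0,"dz":0,"spin":0},{"dx":0,"dy":0,"dz":0,"spin":0}]}}

```text
time: 3.5
ee_pos: [0.5487, 0.033, 0.4764]
eef_rot: [0.721, 0.693, -0.0, -0.001]
ft_force: [0.1, -0.4, 0.6]
width: 0.0869
grip_force: 0.0
```

Run:
```python
from h import *
from bench import imaging
go([.552,.1,.103],87.8)
c=imaging.camera('wrist');pickle.dump(c,open('w2.pkl','wb'))
print(proj(c,[[.552,.064,.107],[.5664,.08,.12],[.538,.08,.12],[.568,.12,.12],[.54,.12,.12]]))
cv2.imwrite('pics/w2.png',c['img'][:,:,::-1])
```

```text
t 3.5 grasp [0.5486 0.0331 0.3124] yaw 87.73 w 0.0869 F [ 0.1 -0.4  0.6] j7 -0.33
d cm [ 6.69  0.1  20.94] spin -0.001
[[323.35119435 186.8649003 ]
 [338.97323296 169.62565582]
 [307.07060524 170.89449671]
 [339.58871471 122.4231149 ]
 [307.17128496 123.75782889]]
```

View pics/w2.png

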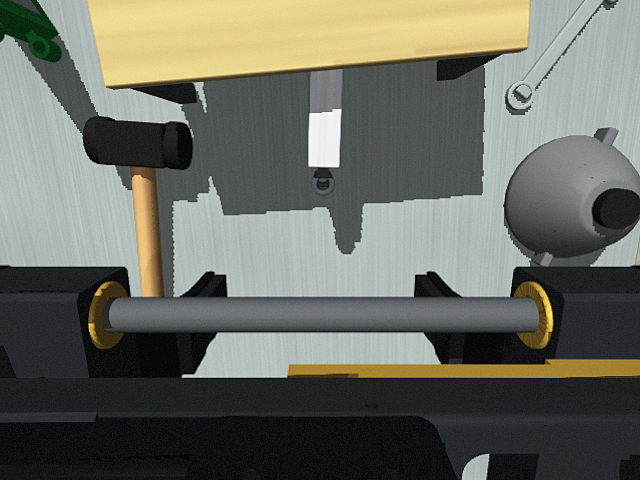

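The door's hinge end is at wrist (308..340, 167), with the socket at (322,184). This matches my projection to about 2 mm. I'll work out the yaw from its long edges.

Run:
```python
from h import *
c=pickle.load(open('w2.pkl','rb'))
g=cv2.cvtColor(c['img'],cv2.COLOR_RGB2GRAY).astype(float)
def edges(row):
    r=g[row-1:row+2].mean(0); d=np.diff(r); a=295+np.argmax(d[295:325]); b=328+np.argmin(d[328:355]);return a+1,b+1
for row in(80,100,115,130,145,160):
    a,b=edges(row);print(row,a,b,onz(c,(a,row),.12).round(4),onz(c,(b,row),.12).round(4))
print(onz(c,(324,167),.12),onz(c,(324,180),.107))
```

```text
80 310 342 [0.5441 0.1549 0.12  ] [0.5709 0.1539 0.12  ]
100 310 341 [0.5433 0.1392 0.12  ] [0.5697 0.1381 0.12  ]
115 309 341 [0.5419 0.1271 0.12  ] [0.5694 0.126  0.12  ]
130 309 341 [0.5413 0.1148 0.12  ] [0.5691 0.1137 0.12  ]
145 308 340 [0.5399 0.1022 0.12  ] [0.5679 0.1011 0.12  ]
160 308 340 [0.5393 0.0894 0.12  ] [0.5675 0.0883 0.12  ]
[0.5531803  0.08281127 0.12      ] [0.55283794 0.07031951 0.107     ]
```

Emit:
{"op": "move_arm", "data": {"steps": [{"dx":2.3,"dy":0.05,"dz":0,"spin":0.025},{"dx":2.3,"dy":0.1,"dz":0,"spin":0},{"dx":2.3,"dy":0.1,"dz":2,"spin":0},{"dx":0,"dy":0,"dz":3,"spin":0},{"dx":0,"dy":0,"dz":3,"spin":0},{"dx":0,"dy":0,"dz":3,"spin":0},{"dx":0,"dy":0,"dz":3,"spin":0},{"dx":0,"dy":0,"dz":2,"spin":0},{"dx":0,"dy":0,"dz":0,"spin":0}]}}

```text
time: 4.45
ee_pos: [0.5541, 0.1009, 0.3145]
eef_rot: [0.73, 0.684, -0.002, -0.001]
ft_force: [0.4, -0.0, 0.1]
width: 0.0873
grip_force: 0.0
```

Run:
```python
from h import *
go([.5538,.102,.103],86.3)
```

```text
t 4.45 grasp [0.5534 0.1007 0.1505] yaw 86.27 w 0.0873 F [ 0.4 -0.   0.1] j7 -0.58
d cm [0.13 0.05 4.75] spin -0.001
```

Emit:
{"op": "move_arm", "data": {"steps": [{"dx":0.1,"dy":0,"dz":1.5,"spin":0},{"dx":0,"dy":0,"dz":1.5,"spin":0},{"dx":0,"dy":0,"dz":1.5,"spin":0},{"dx":0,"dy":0,"dz":0.2,"spin":0},{"dx":0,"dy":0,"dz":0,"spin":0}]}}

```text
time: 4.95
ee_pos: [0.5553, 0.1027, 0.2693]
eef_rot: [0.73, 0.684, -0.0, -0.0]
ft_force: [0.2, 0.0, -0.1]
width: 0.0873
grip_force: 0.0
```

Emit:
{"op": "move_arm", "data": {"steps": [{"dx":0,"dy":0,"dz":0,"spin":0},{"dx":0,"dy":0,"dz":0,"spin":0},{"dx":0,"dy":0,"dz":0,"spin":0},{"dx":0,"dy":0,"dz":0,"spin":0},{"dx":0,"dy":0,"dz":0,"spin":0},{"dx":0,"dy":0,"dz":0,"spin":0},{"dx":0,"dy":0,"dz":0,"spin":0},{"dx":0,"dy":0,"dz":0,"spin":0}], "claw": 2, "squeeze": 40}}

```text
time: 5.75
ee_pos: [0.5554, 0.1027, 0.2698]
eef_rot: [0.73, 0.684, -0.0, 0.0]
ft_force: [-0.2, 0.9, -0.5]
width: 0.0311
grip_force: 0.0
```

Run:
```python
from h import *
go([.5538,.102,.103],86.3)
```

```text
t 5.75 grasp [0.5554 0.1027 0.1058] yaw 86.28 w 0.0311 F [-0.2  0.9 -0.5] j7 -0.61
d cm [-0.08 -0.15  0.28] spin -0.0
```

Emit:
{"op": "move_arm", "data": {"steps": [{"dx":0,"dy":0,"dz":0,"spin":0},{"dx":0,"dy":0,"dz":0,"spin":0},{"dx":0,"dy":0,"dz":0,"spin":0},{"dx":0,"dy":0,"dz":0,"spin":0}]}}

```text
time: 6.15
ee_pos: [0.5554, 0.1027, 0.2697]
eef_rot: [0.73, 0.684, -0.0, 0.0]
ft_force: [0.6, 0.4, -1.3]
width: 0.0277
grip_force: 40.0
```

Emit:
{"op": "move_arm", "data": {"steps": [{"dx":-0.5,"dy":0,"dz":0,"spin":0},{"dx":-1.5,"dy":0,"dz":0,"spin":0},{"dx":-1.5,"dy":0,"dz":0,"spin":0},{"dx":-1.5,"dy":0,"dz":0,"spin":0},{"dx":-1.5,"dy":0,"dz":0,"spin":0},{"dx":-1.5,"dy":0,"dz":0,"spin":0},{"dx":-1.5,"dy":0,"dz":0,"spin":0},{"dx":-1.5,"dy":0,"dz":0,"spin":0},{"dx":-1.5,"dy":0,"dz":0,"spin":0},{"dx":-1.5,"dy":0,"dz":0,"spin":0},{"dx":-1,"dy":0,"dz":0,"spin":0},{"dx":-0.5,"dy":0,"dz":0,"spin":0}]}}

```text
time: 7.35
ee_pos: [0.5456, -0.053, 0.2707]
eef_rot: [0.73, 0.683, 0.001, 0.0]
ft_force: [0.2, 5.5, 5.3]
width: 0.0277
grip_force: 40.0
```

Run:
```python
from h import *
from bench import imaging
go(None)
t=imaging.camera('top');s=imaging.camera('side');pickle.dump((t,s),open('c3.pkl','wb'))
cv2.imwrite('pics/z3.png',np.hstack([crop(t,290,130,140,160,2.8),crop(s,230,140,140,160,2.8)]))
```

```text
t 7.35 grasp [ 0.5459 -0.0529  0.1067] yaw 86.2 w 0.0277 F [0.2 5.5 5.3] j7 -0.31
```

View pics/z3.png

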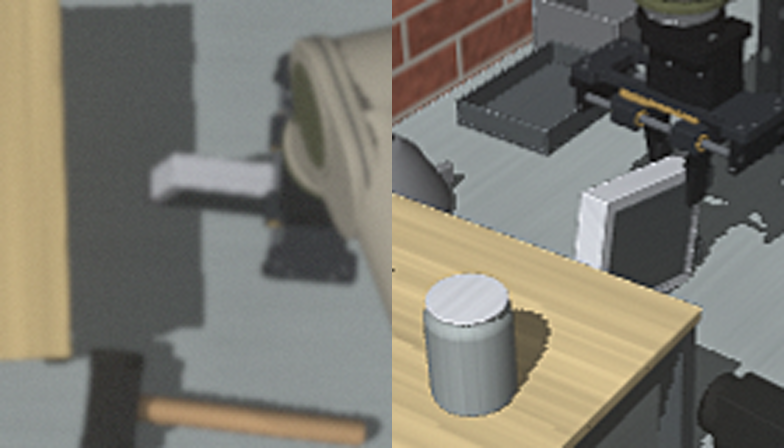

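The door is drawn out upright and clear of the shelf: its top edge runs top (345..390,193), and its free end shows at side (441,220). I'll ease the load, open and rise.

Emit:
{"op": "move_arm", "data": {"steps": [{"dx":0,"dy":0,"dz":0,"spin":0},{"dx":0,"dy":0,"dz":-0.1,"spin":0},{"dx":0,"dy":0,"dz":0,"spin":0}]}}

```text
time: 7.75
ee_pos: [0.5451, -0.0532, 0.2708]
eef_rot: [0.73, 0.683, -0.0, 0.0]
ft_force: [1.6, -0.2, 1.4]
width: 0.0278
grip_force: 40.0
```

Emit:
{"op": "move_arm", "data": {"steps": [{"dx":0,"dy":0,"dz":0,"spin":0},{"dx":0,"dy":0,"dz":0,"spin":0},{"dx":0,"dy":0,"dz":0,"spin":0},{"dx":0,"dy":0,"dz":0,"spin":0},{"dx":0,"dy":0,"dz":0,"spin":0},{"dx":0,"dy":0,"dz":0,"spin":0},{"dx":0,"dy":0,"dz":0,"spin":0}], "claw": 8.7}}

```text
time: 8.45
ee_pos: [0.5453, -0.0519, 0.2707]
eef_rot: [0.73, 0.684, -0.0, 0.0]
ft_force: [0.4, -0.1, -0.1]
width: 0.076
grip_force: 0.0
```

Emit:
{"op": "move_arm", "data": {"steps": [{"dx":0,"dy":0,"dz":-1.5,"spin":0},{"dx":0,"dy":0,"dz":-3,"spin":0},{"dx":0,"dy":0,"dz":-4,"spin":0},{"dx":0,"dy":0,"dz":-4,"spin":0},{"dx":-1.5,"dy":0,"dz":-4,"spin":0},{"dx":-1.5,"dy":0,"dz":-3,"spin":0},{"dx":0,"dy":0,"dz":0,"spin":0},{"dx":0,"dy":0,"dz":0,"spin":0}]}}

```text
time: 9.25
ee_pos: [0.5432, -0.0817, 0.4668]
eef_rot: [0.73, 0.684, 0.0, 0.001]
ft_force: [-0.3, 0.2, -0.2]
width: 0.0869
grip_force: 0.0
```

Run:
```python
from h import *
from bench import imaging
go([.5495,-.003,.11],86.2)
c=imaging.camera('wrist');t=imaging.camera('top');pickle.dump((c,t),open('w4.pkl','wb'))
print(proj(c,[[.5459,-.075,.12],[.551,.066,.12]]))
cv2.imwrite('pics/w4.png',c['img'][:,:,::-1])
```

```text
t 9.25 grasp [ 0.5435 -0.0818  0.3028] yaw 86.26 w 0.0869 F [-0.3  0.2 -0.2] j7 -0.14
d cm [ 7.91  0.05 19.28] spin 0.001
[[322.65873825 216.42553025]
 [317.86732292  41.9428045 ]]
```

View pics/w4.png

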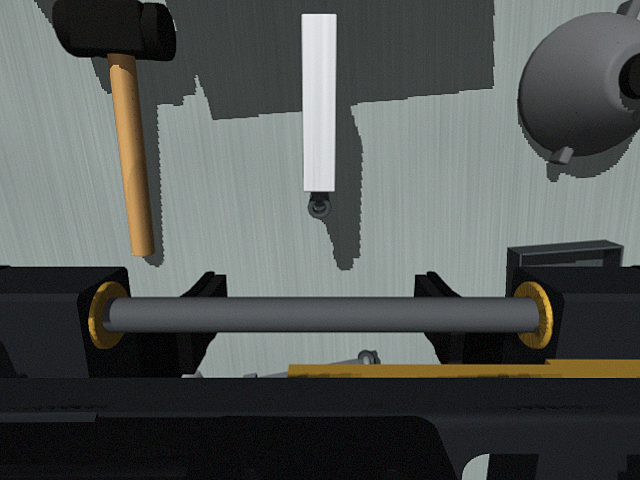

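The door stands free and upright: its top edge spans wrist (302..336, 14) to (304..335, 191), with the socket at (319,204).

Run:
```python
from h import *
c,t=pickle.load(open('w4.pkl','rb'));np.set_printoptions(precision=4,suppress=True)
g=cv2.cvtColor(c['img'],cv2.COLOR_RGB2GRAY)
m=((g>225)).astype(np.uint8);m[:, :290]=0;m[:,350:]=0;m[210:]=0
k=max(cv2.findContours(m,0,2)[0],key=cv2.contourArea)
q=cv2.approxPolyDP(k,5,True)[:,0].astype(float);print(q.tolist())
P=np.array([onz(c,p+[0,0],.12) for p in q]);print(P)
print('rect',cv2.minAreaRect((P[:,:2]*1000).astype(np.float32)))
print('socket',onz(c,(319,203.5),.107))
```

```text
[[321.0, 14.0], [325.0, 93.0], [326.0, 18.0], [334.0, 15.0]]
[[0.5548 0.0856 0.12  ]
 [0.5543 0.0276 0.12  ]
 [0.5585 0.0826 0.12  ]
 [0.5649 0.0843 0.12  ]]
rect ((559.6177978515625, 56.59613800048828), (58.00453186035156, 10.139900207519531), 89.56681823730469)
socket [ 0.5433 -0.0651  0.107 ]
```

Run:
```python
from h import *
c,t=pickle.load(open('w4.pkl','rb'));np.set_printoptions(precision=4,suppress=True)
g=cv2.cvtColor(c['img'],cv2.COLOR_RGB2GRAY).astype(float)
for row in(20,60,100,140,180):
    d=np.diff(g[row-1:row+2].mean(0));a=292+np.argmax(d[292:314])+.5;b=324+np.argmin(d[324:346])+.5
    A,B=onz(c,(a,row),.12),onz(c,(b,row),.12);print(row,a,b,(A+B)/2,np.linalg.norm(A-B))
d=np.diff(g[:,312:328].mean(1));r0=np.argmax(d[5:30])+5.5;r1=np.argmin(d[170:200])+170.5
print(r0,r1,onz(c,(319,r0),.12),onz(c,(319,r1),.12))
```

```text
20 301.5 336.5 [0.5529 0.0815 0.12  ] 0.0275321177521953
60 301.5 335.5 [0.5506 0.0528 0.12  ] 0.027404546268790027
100 302.5 335.5 [0.549  0.0226 0.12  ] 0.027267294405840838
140 302.5 334.5 [ 0.5465 -0.0092  0.12  ] 0.02711925087512986
180 303.5 334.5 [ 0.5448 -0.0427  0.12  ] 0.026960004577801115
13.5 191.5 [0.5532 0.0861 0.12  ] [ 0.5441 -0.0527  0.12  ]
```

Emit:
{"op": "move_arm", "data": {"steps": [{"dx":3,"dy":0,"dz":0,"spin":0},{"dx":3,"dy":-0.1,"dz":2,"spin":0},{"dx":3,"dy":0,"dz":3,"spin":0},{"dx":0.9,"dy":0,"dz":3,"spin":0},{"dx":0,"dy":0,"dz":2.5,"spin":0},{"dx":0,"dy":0,"dz":0,"spin":0},{"dx":0,"dy":0,"dz":0,"spin":0}]}}

```text
time: 10.05
ee_pos: [0.5487, 0.0172, 0.3608]
eef_rot: [0.73, 0.684, -0.0, -0.001]
ft_force: [0.4, -0.2, 0.8]
width: 0.0867
grip_force: 0.0
```

Run:
```python
from h import *
go([.5487,.0167,.103],86.3)
```

```text
t 10.05 grasp [0.5485 0.0172 0.1968] yaw 86.31 w 0.0867 F [ 0.4 -0.2  0.8] j7 -0.38
d cm [-0.05  0.04  9.38] spin 0.0
```

Emit:
{"op": "move_arm", "data": {"steps": [{"dx":0,"dy":0,"dz":2.5,"spin":0},{"dx":0,"dy":0,"dz":2.5,"spin":0},{"dx":0,"dy":0,"dz":2.5,"spin":0},{"dx":0,"dy":0,"dz":1.9,"spin":0},{"dx":0,"dy":0,"dz":0,"spin":0},{"dx":0,"dy":0,"dz":0,"spin":0}]}}

```text
time: 10.65
ee_pos: [0.5494, 0.017, 0.2682]
eef_rot: [0.73, 0.684, 0.001, 0.0]
ft_force: [0.0, -0.7, 0.1]
width: 0.0872
grip_force: 0.0
```

Emit:
{"op": "move_arm", "data": {"steps": [{"dx":0,"dy":0,"dz":0,"spin":0},{"dx":0,"dy":0,"dz":0,"spin":0},{"dx":0,"dy":0,"dz":0,"spin":0},{"dx":0,"dy":0,"dz":0,"spin":0},{"dx":0,"dy":0,"dz":0,"spin":0},{"dx":0,"dy":0,"dz":0,"spin":0},{"dx":0,"dy":0,"dz":0,"spin":0},{"dx":0,"dy":0,"dz":0,"spin":0},{"dx":0,"dy":0,"dz":0,"spin":0},{"dx":0,"dy":0,"dz":0,"spin":0},{"dx":0,"dy":0,"dz":0,"spin":0},{"dx":0,"dy":0,"dz":0,"spin":0}], "claw": 2, "squeeze": 60}}

```text
time: 11.85
ee_pos: [0.5488, 0.017, 0.2667]
eef_rot: [0.73, 0.684, 0.0, 0.0]
ft_force: [-0.2, -0.6, 0.1]
width: 0.0273
grip_force: 60.0
```

Run:
```python
from h import *
go([.5487,.0167,.165],86.3)
```

```text
t 11.85 grasp [0.5488 0.017  0.1027] yaw 86.27 w 0.0273 F [-0.2 -0.6  0.1] j7 -0.45
d cm [-0.03 -0.01 -6.23] spin -0.0
```

Emit:
{"op": "move_arm", "data": {"steps": [{"dx":0,"dy":0,"dz":-1,"spin":0},{"dx":0,"dy":0,"dz":-1.5,"spin":0},{"dx":0,"dy":0,"dz":-2,"spin":0},{"dx":0,"dy":0,"dz":-1.5,"spin":0},{"dx":-2.2,"dy":0.7,"dz":0,"spin":0},{"dx":-2.2,"dy":0.7,"dz":0,"spin":0},{"dx":-2.2,"dy":0.7,"dz":0,"spin":0},{"dx":-2.2,"dy":0.8,"dz":0,"spin":0},{"dx":-2.2,"dy":0.8,"dz":0,"spin":0},{"dx":-2.2,"dy":0.7,"dz":0,"spin":0},{"dx":-2.2,"dy":0.7,"dz":0,"spin":0},{"dx":0,"dy":0,"dz":0,"spin":0}]}}

```text
time: 13.05
ee_pos: [0.5898, -0.1442, 0.3272]
eef_rot: [0.732, 0.682, -0.0, 0.001]
ft_force: [0.2, -0.4, -4.0]
width: 0.0275
grip_force: 60.0
```

Emit:
{"op": "move_arm", "data": {"steps": [{"dx":0,"dy":0,"dz":0,"spin":0},{"dx":0,"dy":0,"dz":0,"spin":0}]}}

```text
time: 13.25
ee_pos: [0.5896, -0.1389, 0.3273]
eef_rot: [0.729, 0.684, 0.0, -0.0]
ft_force: [-0.6, -0.2, -3.7]
width: 0.0273
grip_force: 60.0
```

Run:
```python
from h import *
from bench import imaging
go([.5905,-.1838,.163],86.3)
c=imaging.camera('wrist');t=imaging.camera('top');s=imaging.camera('side');pickle.dump((c,t,s),open('w5.pkl','wb'))
w1=pickle.load(open('w1.pkl','rb'));w4=pickle.load(open('w4.pkl','rb'))[0]
X=[[.5850,-.27,.131],[.5850,-.27,.056]]
for v in(w1,w4,t,s):print(proj(v,X).round(1).tolist())
a=np.vstack([np.hstack([crop(w1,460,235,80,60,5),crop(w4,330,330,80,60,5)]),np.hstack([crop(s,300,110,100,75,4),crop(t,420,150,100,75,4)])])
cv2.imwrite('pics/z5.png',a)
```

```text
t 13.25 grasp [ 0.5897 -0.1389  0.1633] yaw 86.34 w 0.0273 F [-0.6 -0.2 -3.7] j7 -0.16
d cm [-4.48  0.37  0.03] spin 0.001
[[520.9, 300.6], [486.2, 274.2]]
[[374.8, 410.3], [365.6, 366.8]]
[[484.8, 180.3], [475.3, 186.1]]
[[362.9, 157.1], [361.8, 180.9]]
```

View pics/z5.png

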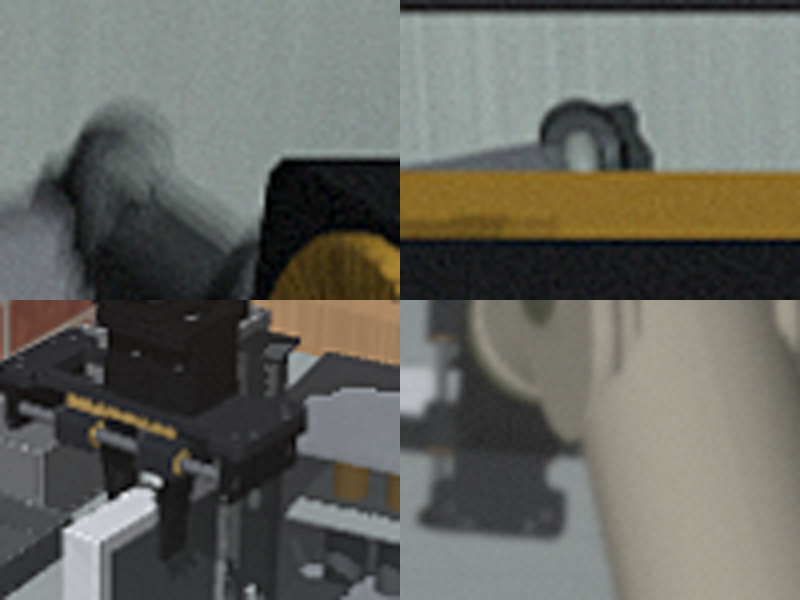

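In the composite, the wrist crop shows the lower bracket's round end centred at about w4 px (366.5,358). The side crop shows the door hanging level in the grip, and the gripper hides the pintles from the top camera. I'll cast the bracket centre and compare it with the earlier pintle fixes.

Run:
```python
from h import *
np.set_printoptions(precision=4,suppress=True)
w4=pickle.load(open('w4.pkl','rb'))[0];d=pickle.load(open('c0.pkl','rb'));t,s=d['top'],d['side']
print('w4 foot',onz(w4,(366.5,358),.042), proj(w4,[[.585,-.27,.042],[.585,-.27,.056]]))
# pin highlight centroids in c0 top/side, printed as small gray patches
for n,v,(x,y) in(('top',t,(478,174)),('side',s,(358,148)),('side',s,(357,172)),('top lo',t,(469,180))):
    g=cv2.cvtColor(v['img'],cv2.COLOR_RGB2GRAY);print(n,x,y);print(g[y:y+13,x:x+13])
```

```text
w4 foot [ 0.5878 -0.2672  0.042 ] [[364.26   360.2097]
 [365.6412 366.7808]]
top 478 174
[[140 141 139 141 140 138 137 132 125 114  99  86  76]
 [141 139 139 141 138 136 129 119 107  95  81  75  70]
 [142 144 141 139 135 131 117 103  87  80  73  71  70]
 [139 136 135 128 121 114 102  88  77  74  71  71  66]
 [135 132 122 109 107 106 102  93  80  71  76  71  69]
 [128 117 103  96 102 111 117 106  86  68  72  69  70]
 [108  93  90  93 104 116 119 109  87  71  74  73  70]
 [ 87  77  85  88 105 112 111 102  86  80  80  74  71]
 [ 79  77  75  85  88  97  99  89  89  82  80  77  67]
 [ 75  72  75  76  84  88  86  88  82  82  77  70  68]
 [ 74  75  72  72  73  77  77  78  75  68  62  63  56]
 [ 69  71  70  71  68  69  69  60  57  54  59  58  60]
 [ 76  73  73  68  59  58  58  58  54  56  61  63  69]]
side 358 148
[[144 150 124  76  70  73  73  73  75  71  53  34  38]
 [145 152 125  76  71  72  73  74  74  70  53  40  44]
 [147 151 120  70  71  72  73  72  74  68  48  41  47]
 [146 152 118  65  70  71  74  74  75  68  51  42  49]
 [147 152 119  64  69  73  73  73  75  69  48  42  53]
 [147 1
[... 1193 characters left out ...]
40 140 140 139 131 121 108  93  90  93]
 [140 141 140 138 139 134 126 116 106  87  77  85  88]
 [145 141 140 137 131 123 108  96  86  79  77  75  85]
 [142 134 129 122 117 103  95  84  76  75  72  75  76]
 [139 128 111 107 102 101  97  88  75  74  75  72  72]
 [133 114 100  91 103 114 113  98  75  69  71  70  71]
 [130 107  93  95 106 115 112 101  83  76  73  73  68]
 [127 109  91  90 102 107 103  96  86  82  74  72  69]
 [130 115  93  88  92  93  94  94  87  79  83  74  72]
 [136 125 110  95  87  87  87  85  82  80  81  84  88]
 [142 135 130 112 108 103  99  97  91  88  91 100 105]
 [144 141 138 135 132 130 131 125 116 102 101 111 115]
 [144 140 146 142 140 142 139 138 123 110 104 110 117]]
```

Run:
```python
from h import *
from scipy.optimize import least_squares
w4=pickle.load(open('w4.pkl','rb'))[0];d=pickle.load(open('c0.pkl','rb'));t,s=d['top'],d['side']
O=[(t,(483.7,179.8),.124),(t,(474.4,185.8),.049),(s,(363.1,156.2),.131),(s,(362.1,180.2),.056),(w4,(366.5,358),.042)]
for o in O: print(onz(*o).round(4))
f=lambda p,O:np.concatenate([proj(c,[p[0],p[1],z])[0]-q for c,q,z in O])
for sub in(O[:4],O):
    r=least_squares(f,[.585,-.27],args=(sub,));print(r.x.round(4),r.fun.round(1))
# direct check of same-camera relation: known door corner now in side view (w5)
c,t5,s5=pickle.load(open('w5.pkl','rb'))
```

```text
[ 0.5876 -0.2696  0.124 ]
[ 0.5871 -0.2698  0.049 ]
[ 0.5874 -0.2752  0.131 ]
[ 0.5862 -0.2738  0.056 ]
[ 0.5878 -0.2672  0.042 ]
[ 0.5866 -0.2709] [ 0.5  0.4  0.4  0.2 -0.5  0.7 -0.6  0.4]
[ 0.5871 -0.2688] [-0.3  0.2 -0.4 -0.  -1.1  0.9 -1.2  0.6 -0.5  1.2]
```

Run:
```python
from h import *
w4=pickle.load(open('w4.pkl','rb'))[0]
ax=np.array([.5487,.0167,0])-.086*np.array([.0645,.998,0])
print(ax); 
for z in(.107,.087,.032):print(z,proj(w4,ax+[0,0,z]).round(1))
th=np.linspace(0,2*np.pi,40)
for r in(.011,.006):
    p=proj(w4,[ax+[r*np.cos(a),r*np.sin(a),.107] for a in th]);print(r,p.min(0).round(1),p.max(0).round(1))
g=cv2.cvtColor(w4['img'],cv2.COLOR_RGB2GRAY);np.set_printoptions(linewidth=200)
print(g[190:222:1,304:336:1])
```

```text
[ 0.543153 -0.069128  0.      ]
0.107 [[319.2 207.8]]
0.087 [[319.2 204.6]]
0.032 [[319.3 197.3]]
0.011 [307.2 195.9] [331.1 219.6]
0.006 [312.7 201.3] [325.7 214.2]
[[206 207 202 ... 207 148  62]
 [141 132 127 ... 126  87  56]
 [133 130 131 ...  53  56  65]
 ...
 [158 154 154 ...  64  67  61]
 [156 154 151 ...  71  63  70]
 [160 154 149 ...  70  66  65]]
```

Run:
```python
from h import *
import sys
w4=pickle.load(open('w4.pkl','rb'))[0]
g=cv2.cvtColor(w4['img'],cv2.COLOR_RGB2GRAY)
for y in range(190,222):print(y,' '.join(f'{v:3d}' for v in g[y,306:334]))
```

```text
190 202 199 199 200 198 208 203 196 196 200 208 207 202 198 202 211 203 212 208 203 206 206 211 206 202 204 216 207
191 127 130 127 131 134 125 121 120 119 125 119 126 125 118 122 125 123 125 123 125 127 122 126 121 124 127 132 126
192 131 133 135 138 108  27  27  30  29  24  30  29  30  27  31  32  29  30  37  29  30  27  43  56  55  58  59  53
193 157 157 158 158 117  29  25  28  25  24  21  28  27  20  28  23  23  26  25  25  27  30  43  68  58  60  64  64
194 150 158 154 151 100  48  26  28  29  26  31  25  27  26  30  33  26  30  32  31  22  26  43  68  65  68  62  62
195 159 157 160 138  78  64  24  25  36  32  30  33  29  38  25  26  31  34  22  22  29  27  36  64  69  65  67  69
196 156 154 161 131  64  63  21  26  27  26  29  29  32  38  27  29  27  30  24  23  25  26  29  57  71  67  70  62
197 154 157 160 140  67  39  14  18  30  33  31  29  33  38  34  29  29  25  27  24  15  30  35  50  68  58  65  62
198 149 155 165 139  42  13  20  29  36  32  35  33  32  35  32  29  34  30  34  23  26  18  25  56  67  60  65  67
199 154 156 157 106  13  13  24  32  33  31  33  27  32 
[... 1911 characters left out ...]
  64
216 151 159 158 159 157 135  79  47  62  68  67  74  75  69  72  72  67  69  60  50  57  60  70  68  62  62  61  67
217 151 146 157 161 159 163 133  83  70  49  47  55  60  66  65  58  60  53  57  56  59  67  64  58  67  70  63  60
218 148 147 154 160 152 157 160 142 141 133 103  83  52  52  48  55  57  60  64  63  69  61  65  67  61  62  65  62
219 154 148 156 158 158 154 166 157 163 163 150 137 124 105  45  53  62  69  66  70  63  61  64  67  67  65  65  64
220 151 148 156 157 161 160 158 150 153 159 154 155 157 152 135 117  55  66  64  64  61  65  63  69  65  68  64  71
221 149 153 153 156 161 155 157 156 153 157 155 148 149 157 167 134  48  53  62  68  68  60  68  64  64  65  62  70
```

Emit:
{"op": "move_arm", "data": {"steps": [{"dx":0,"dy":0.65,"dz":0,"spin":0},{"dx":-1,"dy":0,"dz":0,"spin":0},{"dx":-1,"dy":0,"dz":0,"spin":0},{"dx":-1,"dy":0,"dz":0,"spin":0},{"dx":-0.8,"dy":0,"dz":0,"spin":0},{"dx":-0.55,"dy":0,"dz":0,"spin":0},{"dx":0,"dy":0,"dz":0,"spin":0},{"dx":0,"dy":0,"dz":0,"spin":0},{"dx":0,"dy":0,"dz":0.6,"spin":0},{"dx":0,"dy":0,"dz":0.6,"spin":0},{"dx":0,"dy":0,"dz":0,"spin":0},{"dx":0,"dy":0,"dz":0,"spin":0}]}}

```text
time: 14.6
ee_pos: [0.5933, -0.1836, 0.3144]
eef_rot: [0.73, 0.684, -0.0, -0.0]
ft_force: [-1.0, -0.7, -4.0]
width: 0.0275
grip_force: 60.0
```

Run:
```python
from h import *
from bench import imaging
go([.5935,-.183,.1627-.03],86.3)
s=imaging.camera('side');pickle.dump(s,open('s6.pkl','wb'))
ax=np.array([.588,-.268,0])
g=cv2.cvtColor(s['img'],cv2.COLOR_RGB2GRAY)
print(proj(s,[ax+[0,0,z] for z in(.157,.136,.131,.117,.056,.042)]).round(1).tolist())
for y in range(146,170,2):print(y,' '.join(f'{v:3d}' for v in g[y,346:382]))
```

```text
t 14.6 grasp [ 0.5932 -0.1836  0.1504] yaw 86.29 w 0.0275 F [-1.  -0.7 -4. ] j7 -0.1
d cm [0.06 0.03 1.77] spin -0.0
[[362.0, 148.6], [361.6, 155.5], [361.6, 157.1], [361.4, 161.6], [360.5, 180.8], [360.3, 185.1]]
146  46  44  43  44  47  40  69  81  72  65  39  31  32  29  28  34  36  34  38  44  47  49  48  38  34  30  26  23  24  27  26  23  25  35  20  86
148  45  44  44  42  41  77 109 111 108 104  96  89  73  48  28  76  87  42  29  30  31  31  32  28  27  26  26  25  25  27  28  26  26  21  29 100
150  34  29  39  43  42  55  81  85  65  58  74  90 101 106 109 110  82  35  30  30  31  30  26  26  27  27  26  28  24  24  24  30  43  48  54  56
152 219 212 142  22  33  34  28  22  20  17  40  77  83  74  76  82  64  34  30  28  34  37  26  27  25  26  21  24  28  42  59  60  59  57  59  64
154  68  68  55  15  23  25  27  27  23  22  69  94  91  92  89  68  48  38  28  28  66  60  24  24  25  30  44  57  59  61  58  58  61  65  71  71
156 183  87  16  23  25  28  28  27  25  44  82  90  65  43  40  39  42  58  49  26  26  28  29  32  50  60  59  58  57  57  59  65  71  71  70  7
[... 189 characters left out ...]
  41  41  41  44  43  42  42  74  95  78  49  43  43  40  40  54  59  59  61  68  68  65 109 131 130  94  60
162 118  85  33  29  28  26  27  25  35  43  43  41  44  41  43  44  74  91  69  40  40  39  42  42  53  63  67  71  70  71  65  99 116 112 145 166
164  62  50  35  31  23  26  25  29  36  46  42  41  43  45  40  51  80  81  55  44  43  42  38  43  52  62  67  68  72  75  75  73  74  72  66  65
166  54  48  38  30  30  29  26  27  36  46  44  44  44  43  40  51  81  80  52  45  44  41  39  42  55  61  59  58  57  59  58  58  61  64  65  65
168  53  48  34  31  28  30  28  28  37  45  44  43  43  42  41  60  88  80  46  44  46  43  39  46  58  60  60  59  59  59  58  61  59  60  59  50
```

Emit:
{"op": "move_arm", "data": {"steps": [{"dx":0.05,"dy":0,"dz":0.2,"spin":0},{"dx":0,"dy":0,"dz":0.2,"spin":0},{"dx":0,"dy":0,"dz":0.1,"spin":0},{"dx":0,"dy":0,"dz":0,"spin":0},{"dx":0,"dy":0,"dz":0,"spin":0}]}}

```text
time: 15.15
ee_pos: [0.5934, -0.1833, 0.3098]
eef_rot: [0.73, 0.684, -0.0, 0.0]
ft_force: [-0.2, 0.5, -4.4]
width: 0.0276
grip_force: 60.0
```

Emit:
{"op": "move_arm", "data": {"steps": [{"dx":0,"dy":0,"dz":0.1,"spin":0},{"dx":0,"dy":0,"dz":0.1,"spin":0},{"dx":0,"dy":0,"dz":0.1,"spin":0},{"dx":0,"dy":0,"dz":0,"spin":0},{"dx":0,"dy":0,"dz":0,"spin":0}]}}

```text
time: 15.65
ee_pos: [0.5934, -0.1833, 0.3067]
eef_rot: [0.73, 0.684, -0.0, 0.0]
ft_force: [0.5, 0.5, -4.4]
width: 0.0278
grip_force: 60.0
```

Emit:
{"op": "move_arm", "data": {"steps": [{"dx":0,"dy":0,"dz":0.1,"spin":0},{"dx":0,"dy":0,"dz":0.1,"spin":0},{"dx":0,"dy":0,"dz":0.1,"spin":0},{"dx":0,"dy":0,"dz":0.1,"spin":0},{"dx":0,"dy":0,"dz":0.1,"spin":0},{"dx":0,"dy":0,"dz":0,"spin":0},{"dx":0,"dy":0,"dz":0,"spin":0}]}}

```text
time: 16.35
ee_pos: [0.5934, -0.1833, 0.3018]
eef_rot: [0.73, 0.684, -0.0, 0.0]
ft_force: [0.2, -0.2, -3.7]
width: 0.0279
grip_force: 60.0
```

Emit:
{"op": "move_arm", "data": {"steps": [{"dx":0,"dy":0,"dz":0.1,"spin":0},{"dx":0,"dy":0,"dz":0.1,"spin":0},{"dx":0,"dy":0,"dz":0.1,"spin":0},{"dx":0,"dy":0,"dz":0.1,"spin":0},{"dx":0,"dy":0,"dz":0.1,"spin":0},{"dx":0,"dy":0,"dz":0,"spin":0},{"dx":0,"dy":0,"dz":0,"spin":0}]}}

```text
time: 17.05
ee_pos: [0.5934, -0.1834, 0.2968]
eef_rot: [0.73, 0.684, -0.0, 0.0]
ft_force: [0.3, -0.3, -4.8]
width: 0.0278
grip_force: 60.0
```

Emit:
{"op": "move_arm", "data": {"steps": [{"dx":0,"dy":0,"dz":0.05,"spin":0},{"dx":0,"dy":0,"dz":0.05,"spin":0},{"dx":0,"dy":0,"dz":0,"spin":0}]}}

```text
time: 17.35
ee_pos: [0.5935, -0.1832, 0.2962]
eef_rot: [0.73, 0.684, 0.0, 0.0]
ft_force: [-1.8, 1.3, 1.1]
width: 0.0277
grip_force: 60.0
```

Contact came at the rest height, with the door's bottom edge about 30 mm up. I'll test that the sockets are captive with a small sideways tug.

Emit:
{"op": "move_arm", "data": {"steps": [{"dx":0.2,"dy":0,"dz":0,"spin":0},{"dx":0.15,"dy":0,"dz":0,"spin":0},{"dx":0,"dy":0,"dz":0,"spin":0}]}}

```text
time: 17.65
ee_pos: [0.5936, -0.1813, 0.296]
eef_rot: [0.73, 0.683, -0.001, 0.001]
ft_force: [-0.2, -5.7, 0.2]
width: 0.0276
grip_force: 60.0
```

Emit:
{"op": "move_arm", "data": {"steps": [{"dx":-0.35,"dy":0,"dz":0,"spin":0},{"dx":0,"dy":0,"dz":0,"spin":0},{"dx":0,"dy":0,"dz":0,"spin":0}]}}

```text
time: 17.95
ee_pos: [0.5936, -0.1828, 0.2961]
eef_rot: [0.73, 0.684, 0.0, 0.0]
ft_force: [-0.9, 2.0, 3.6]
width: 0.0277
grip_force: 60.0
```

The tug met the pins after about 2 mm, so the sockets are captive and home. I'll let go and rise.

Emit:
{"op": "move_arm", "data": {"steps": [{"dx":0,"dy":0,"dz":0,"spin":0},{"dx":0,"dy":0,"dz":0,"spin":0},{"dx":0,"dy":0,"dz":0,"spin":0},{"dx":0,"dy":0,"dz":0,"spin":0},{"dx":0,"dy":0,"dz":0,"spin":0}], "claw": 6}}

```text
time: 18.45
ee_pos: [0.5933, -0.1834, 0.2956]
eef_rot: [0.73, 0.684, -0.0, -0.0]
ft_force: [-0.3, -0.3, -0.7]
width: 0.057
grip_force: 0.0
```

Emit:
{"op": "move_arm", "data": {"steps": [{"dx":0,"dy":0,"dz":-1,"spin":0},{"dx":0,"dy":0,"dz":-2,"spin":0},{"dx":0,"dy":0,"dz":-2.5,"spin":0},{"dx":0,"dy":0,"dz":-2.5,"spin":0},{"dx":0,"dy":0,"dz":0,"spin":0},{"dx":0,"dy":0,"dz":0,"spin":0}]}}

```text
time: 19.05
ee_pos: [0.5934, -0.1832, 0.3766]
eef_rot: [0.73, 0.684, 0.0, 0.001]
ft_force: [0.3, -0.1, 0.1]
width: 0.06
grip_force: 0.0
```

Emit:
{"op": "move_arm", "data": {"steps": [{"dx":1,"dy":1.5,"dz":0,"spin":0},{"dx":1,"dy":1.5,"dz":0,"spin":0},{"dx":1,"dy":1.5,"dz":0,"spin":0},{"dx":0,"dy":0.5,"dz":0,"spin":0},{"dx":0,"dy":0,"dz":0,"spin":0},{"dx":0,"dy":0,"dz":0,"spin":0},{"dx":0,"dy":0,"dz":0,"spin":0},{"dx":0,"dy":0,"dz":0,"spin":0},{"dx":0,"dy":0,"dz":0,"spin":0}], "claw": 0, "squeeze": 20}}

```text
time: 19.95
ee_pos: [0.6449, -0.157, 0.3759]
eef_rot: [0.73, 0.684, -0.0, 0.0]
ft_force: [-0.4, 0.8, 0.0]
width: 0.0019
grip_force: 0.0
```

Run:
```python
from h import *
from bench import imaging
go(None)
s=imaging.camera('side');t=imaging.camera('top');pickle.dump((s,t),open('s7.pkl','wb'))
# hung door top corners expected (z=.150), yaw 86.3
u=np.array([.0645,.998,0]);n=np.array([.998,-.0645,0]);a=np.array([.588,-.268,0])
for k in(.016,.156):
    for m in(-.014,.014):print(k,m,proj(s,a+k*u+m*n+[0,0,.15]).round(1),proj(t,a+k*u+m*n+[0,0,.15]).round(1))
g=cv2.cvtColor(s['img'],cv2.COLOR_RGB2HSV)
```

```text
t 19.95 grasp [ 0.645  -0.1571  0.2119] yaw 86.25 w 0.0019 F [-0.4  0.8  0. ] j7 -0.14
0.016 -0.014 [[362.7 154.5]] [[479.9 182.5]]
0.016 0.014 [[354.3 151.5]] [[480.4 171.3]]
0.156 -0.014 [[331.2 174.1]] [[423.4 177.8]]
0.156 0.014 [[322.5 170.8]] [[424.  166.6]]
```

Emit:
{"op": "move_arm", "data": {"steps": [{"dx":0,"dy":0,"dz":2,"spin":0},{"dx":0,"dy":0,"dz":2,"spin":0},{"dx":0,"dy":0,"dz":2,"spin":0},{"dx":0,"dy":0,"dz":2,"spin":0},{"dx":0,"dy":0,"dz":0,"spin":0},{"dx":0,"dy":0,"dz":0,"spin":0}]}}

```text
time: 20.65
ee_pos: [0.6453, -0.1566, 0.2962]
eef_rot: [0.73, 0.684, 0.0, -0.0]
ft_force: [-0.5, -0.0, 0.7]
width: 0.0005
grip_force: 0.0
```

Run:
```python
from h import *
go(None)
from bench import telemetry
s=telemetry.read_state();g=s['ee_pos'][:2]
a=np.array([.588,-.268]);y=np.radians(86.3);tx=np.array([np.cos(y),np.sin(y)]);ty=np.array([np.sin(y),-np.cos(y)])
p=g
for ph in list(range(86,187,6)):
    f=np.radians(ph);u=np.array([np.cos(f),np.sin(f)]);n=np.array([np.sin(f),-np.cos(f)])
    q=a+.115*u+(.014+.015*abs(n@ty)+.0095*abs(n@tx))*n
    print(ph,q.round(3),'dx %.2f dy %.2f'%tuple(100*np.array([(q-p)@tx,(q-p)@ty])));p=q
```

```text
t 20.65 grasp [ 0.6453 -0.1566  0.1322] yaw 86.28 w 0.0005 F [-0.5 -0.   0.7] j7 -0.17
86 [ 0.625 -0.155] dx 0.00 dy -2.03
92 [ 0.614 -0.152] dx 0.26 dy -1.14
98 [ 0.602 -0.15 ] dx 0.14 dy -1.16
104 [ 0.59  -0.149] dx 0.02 dy -1.19
110 [ 0.578 -0.149] dx -0.11 dy -1.21
116 [ 0.566 -0.151] dx -0.24 dy -1.21
122 [ 0.554 -0.154] dx -0.37 dy -1.19
128 [ 0.542 -0.158] dx -0.51 dy -1.16
134 [ 0.531 -0.164] dx -0.64 dy -1.11
140 [ 0.52  -0.171] dx -0.77 dy -1.05
146 [ 0.509 -0.179] dx -0.90 dy -0.97
152 [ 0.5   -0.189] dx -1.01 dy -0.87
158 [ 0.492 -0.199] dx -1.12 dy -0.75
164 [ 0.485 -0.211] dx -1.21 dy -0.62
170 [ 0.479 -0.223] dx -1.28 dy -0.48
176 [ 0.475 -0.236] dx -1.34 dy -0.33
182 [ 0.472 -0.247] dx -1.08 dy -0.20
```

Emit:
{"op": "move_arm", "data": {"steps": [{"dx":0,"dy":-1,"dz":0,"spin":0},{"dx":0,"dy":-1,"dz":0,"spin":0},{"dx":0.26,"dy":-1.14,"dz":0,"spin":0},{"dx":0.14,"dy":-1.16,"dz":0,"spin":0},{"dx":0.02,"dy":-1.19,"dz":0,"spin":0},{"dx":-0.11,"dy":-1.21,"dz":0,"spin":0},{"dx":-0.24,"dy":-1.21,"dz":0,"spin":0},{"dx":-0.37,"dy":-1.19,"dz":0,"spin":0},{"dx":-0.5,"dy":-1.16,"dz":0,"spin":0},{"dx":-0.64,"dy":-1.11,"dz":0,"spin":0}]}}

```text
time: 21.65
ee_pos: [0.5298, -0.1639, 0.296]
eef_rot: [0.73, 0.684, -0.0, 0.0]
ft_force: [-0.1, 0.7, 0.2]
width: 0.0006
grip_force: 0.1
```

Emit:
{"op": "move_arm", "data": {"steps": [{"dx":-0.77,"dy":-1.05,"dz":0,"spin":0},{"dx":-0.9,"dy":-0.97,"dz":0,"spin":0},{"dx":-1.0,"dy":-0.87,"dz":0,"spin":0},{"dx":-1.12,"dy":-0.75,"dz":0,"spin":0},{"dx":-1.2,"dy":-0.62,"dz":0,"spin":0},{"dx":-1.28,"dy":-0.48,"dz":0,"spin":0},{"dx":-0.5,"dy":-0.2,"dz":0,"spin":0},{"dx":0,"dy":0,"dz":0,"spin":0},{"dx":0,"dy":0,"dz":0,"spin":0}]}}

```text
time: 22.55
ee_pos: [0.4774, -0.2276, 0.2958]
eef_rot: [0.73, 0.684, 0.0, -0.0]
ft_force: [-0.4, 0.8, -0.1]
width: 0.0002
grip_force: 0.0
```

Run:
```python
from h import *
go([.472,-.247,.132])
```

```text
t 22.55 grasp [ 0.4774 -0.2276  0.1318] yaw 86.3 w 0.0002 F [-0.4  0.8 -0.1] j7 0.09
d cm [-1.97 -0.41 -0.02] spin None
```

Emit:
{"op": "move_arm", "data": {"steps": [{"dx":-0.8,"dy":-0.1,"dz":0,"spin":0},{"dx":-0.8,"dy":-0.1,"dz":0,"spin":0},{"dx":-0.4,"dy":0,"dz":0,"spin":0},{"dx":-0.3,"dy":0,"dz":0,"spin":0},{"dx":-0.2,"dy":0,"dz":0,"spin":0},{"dx":0,"dy":0,"dz":0,"spin":0}]}}

```text
time: 23.15
ee_pos: [0.4735, -0.253, 0.2957]
eef_rot: [0.73, 0.684, -0.0, -0.0]
ft_force: [-0.3, 0.7, 0.4]
width: 0.0005
grip_force: 0.1
```

Emit:
{"op": "move_arm", "data": {"steps": [{"dx":-0.2,"dy":0,"dz":0,"spin":0},{"dx":-0.2,"dy":0,"dz":0,"spin":0},{"dx":-0.2,"dy":0,"dz":0,"spin":0},{"dx":0,"dy":0,"dz":0,"spin":0}]}}

```text
time: 23.55
ee_pos: [0.4731, -0.2591, 0.2958]
eef_rot: [0.73, 0.684, -0.0, 0.0]
ft_force: [0.1, 0.1, -0.2]
width: 0.0006
grip_force: 0.2
```

Emit:
{"op": "move_arm", "data": {"steps": [{"dx":-0.15,"dy":0,"dz":0,"spin":0},{"dx":-0.15,"dy":0,"dz":0,"spin":0},{"dx":0,"dy":0,"dz":0,"spin":0}]}}

```text
time: 23.85
ee_pos: [0.4732, -0.2605, 0.2956]
eef_rot: [0.729, 0.684, 0.001, -0.001]
ft_force: [-0.7, 5.8, 0.7]
width: 0.0008
grip_force: 3.0
```

The stop came at the predicted shut position (y about -0.260) with 6 N. I'll give a slight extra press, back away and look.

Emit:
{"op": "move_arm", "data": {"steps": [{"dx":-0.1,"dy":0,"dz":0,"spin":0},{"dx":0,"dy":0,"dz":0,"spin":0},{"dx":0.3,"dy":0,"dz":0,"spin":0},{"dx":1,"dy":0,"dz":0,"spin":0},{"dx":2.5,"dy":0,"dz":0,"spin":0},{"dx":3,"dy":0,"dz":-2,"spin":0},{"dx":3,"dy":0,"dz":-3,"spin":0},{"dx":3,"dy":0,"dz":-3,"spin":0},{"dx":3,"dy":0,"dz":-3,"spin":0},{"dx":3,"dy":0,"dz":-3,"spin":0},{"dx":2,"dy":0,"dz":-2,"spin":0},{"dx":0,"dy":0,"dz":0,"spin":0}]}}

```text
time: 25.05
ee_pos: [0.4869, -0.0512, 0.4586]
eef_rot: [0.728, 0.686, 0.001, 0.002]
ft_force: [-0.2, -0.5, -0.3]
width: 0.0004
grip_force: 0.0
```

Emit:
{"op": "move_arm", "data": {"steps": [{"dx":3,"dy":-2,"dz":-2,"spin":0},{"dx":3,"dy":-2,"dz":0,"spin":0},{"dx":3,"dy":0,"dz":0,"spin":0},{"dx":0,"dy":0,"dz":0,"spin":0},{"dx":0,"dy":0,"dz":0,"spin":0}]}}

```text
time: 25.55
ee_pos: [0.4522, 0.0367, 0.4751]
eef_rot: [0.73, 0.684, -0.0, 0.0]
ft_force: [-0.5, -0.8, -0.2]
width: 0.0005
grip_force: 0.0
```

Run:
```python
from h import *
from bench import imaging
go(None)
s=imaging.camera('side');t=imaging.camera('top')
cv2.imwrite('pics/z8.png',np.hstack([crop(s,320,80,130,180,3),crop(t,430,130,130,180,3)]))
for k in(.016,.156):
    u=-np.array([.99,.14,0]);n=np.array([-.14,.99,0]);a=np.array([.588,-.268,.15]);print(proj(s,a+k*u+.014*n),proj(t,a+k*u+.014*n))
```

```text
t 25.55 grasp [0.4521 0.0366 0.3111] yaw 86.28 w 0.0005 F [-0.5 -0.8 -0.2] j7 -0.17
[[365.26014799 154.23304396]] [[482.09964306 184.5345921 ]]
[[414.42319478 165.52563517]] [[491.21532718 241.21560842]]
```

View pics/z8.png

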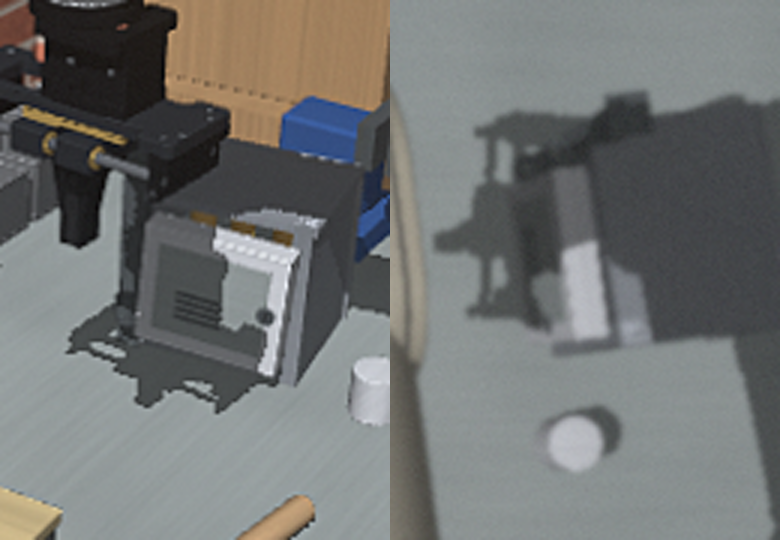

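The final view shows the door hung level and shut against the cabinet front. Its outside, with lock plate and vents, faces out at side (395,180), and its top edge is parallel to the roof edge at top (490..497,185..243). The arm is clear.

```bash
python3 -c "
from bench import job
print(job.close_job())"
```

```text
the job is handed in; nothing more can be done
None
```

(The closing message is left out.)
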